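# Press the sample slide under the hold-down leaf spring

## Task

With the fingertips, press the thumb ledge of the blue sample slide down hard against its sprung lifter and, keeping it pressed, push the slide along the bed so that its nose passes under the clamp bar and the leaf spring, until it is fully home against the red stop and the lifter has popped up behind it. Then let go and draw clear. Only press and push the slide, never lift it out of its rails, and leave all the other things on the table where they stand.

Things in the scene. Friction and masses are not known exactly. Their poses are not given: they have to be found in the camera images.
- bed: Gauging bed screwed to the table: aluminium plate 256 (x) x 92 (y) x 10 mm with two side rails, a dark clamp bar across it and a red end stop. Origin: centre of its underside; x = the way the slide is pushed (open end to red stop), z up. In this frame (mm): bed surface z = 10; rails at y = +-26 to +-34, up to z = 21.
- bar (a point): Middle of the underside of the clamp bar, 33 mm above the table, at bed x = 39 mm. The bar is 18 mm long in x, 91 mm wide, its top 46 mm above the table. Axes as the bed's.
- stop (a point): Middle of the face of the red end stop that the nose must meet, at bed x = 112 mm. The stop's top is 36 mm above the table. Axes as the bed's.
- slide: Blue sample slide, loose between the rails, 138 (x) x 50 (y) mm, 0.25 kg. Origin: centre of its underside, x to its nose. The front 98 mm (nose, bright steel sample strip in its top) is 20 mm thick, the rear 40 mm (thumb ledge, black rubber pad) 13 mm. At first it lies on the raised lifter, 18 mm above the table, 5 mm too high to pass the bar; home: origin at bed x = 43, z = 10 mm.
- ledge (a point): Centre of the top face of the slide's thumb ledge: 20 mm behind the 7 mm high upright shoulder where the nose begins, 20 mm ahead of the tail. It stands 31 mm above the table at first, 23 mm when pressed right down. Axes as the slide's.
- lifter (a joint): Sprung brass lifter pad under the slide (bed x = -120 to -32 mm): 0 = up, 8 mm proud of the bed; 0.008 m = pressed flush. It must be down 5 mm or more for the nose to pass under the bar, and stay down while the slide moves. 10 N starts it, 16 N bottoms it (slide's weight included). It pops up behind the tail of a slide that is home and keeps it there.
- leaf (a joint): Steel leaf spring that hangs from the clamp bar, 30 mm wide, pointing to the stop and sloping down (bed x = 44 to about 98 mm). 0 rad = hanging free, toe 25 mm above the table; about 0.1 when the slide's nose is under it, pressing on the nose with about 5 N.
- weight: brass calibration weight with a knob, 30 mm across, 40 mm high. Bystander; origin at the centre of its underside.
- gear_a: yellow spur gear, 36 mm across, 16 mm high. Bystander; origin at the centre of its underside.
- loupe: black eyepiece loupe, 41 mm across, 44 mm high. Bystander; origin at the centre of its underside.
- micrometer: micrometer lying flat, 48 x 125 x 14 mm. Bystander; origin at the centre of its underside.
- ring_gauge_a: steel setting ring, 48 mm across, 18 mm high. Bystander; origin at the centre of its underside.
- nut_knurled: dark knurled nut, 24 mm across, 14 mm high. Bystander; origin at the centre of its underside.
- bush_b: yellow bush, 24 mm across, 18 mm high. Bystander; origin at the centre of its underside.
Not all that is in view belongs to the job. Of the things that look like the slide, the larger one is meant.

How it is judged:
By the outcome, as a careful person would: the job done as asked, in the order asked, and still so for the second after the job is handed in, with the robot touching nothing.
It also fails if it takes over 48 s, if anything falls off the work surface, if the arm or the gripper's body presses on something with over 40 N, if the wrist force passes 120 N, or if a joint passes its speed limit or range.

## Robot

A 6-joint arm with a two-finger parallel gripper is mounted at the origin on a cart in front of the work surface, level with it; the furniture and walls round the work are solid. World frame = base frame: x ahead of the robot, y to its left, z up, the work surface at z = 0. Lengths are in m, angles in degrees, forces in N, time in s.
With the tool pointing down it reaches from about 0.25 to 0.725 m from the base axis. Payload 9.7 kg.
Tool frame: the origin (TCP) lies at the very end of the fingers, on their centre line; the grasp point (between the pads) lies 19 mm behind it; z points along the fingers, y is the direction in which the jaws open and shut (so a half turn about z gives the same grasp; the last joint's range is limited). The gripper opens to 85 mm and grips with 20 to 120 N. Pads are 22 mm wide; open, the fingers measure 114 mm over their backs; the gripper's body (76 mm by 85 mm) begins 54 mm behind the grasp point. The pads swing forward as they close: fully open they stand 13 mm farther back than shut.
Start: joints at [67.838, 4.979, 10.078, 95.1, 0, 90], TCP at [0.207, 0.509, 0.231] pointing down, gripper open.
Joint ranges: [-179.16, 179.16], [-48.56, 103.87], [-65.8, 70.77], [-126.05, 130.52], [-82.76, 87.17], [-180, 180]. Speed limits (degrees/s): [127.2, 127.2, 147.25, 180, 180, 180].

## Interface

Orientations are given as [roll, pitch, yaw] about the fixed x, y, z axes, in that order (R = Rz(yaw) Ry(pitch) Rx(roll)).
In Python, from workcell import bot gives the robot as it stands.
- The arm moves only by the shell command python3 -m pendant 'ROWS' [FORCE]. ROWS is JSON, a list that holds one entry, the list of rows, each a list of 7 numbers: the shift along the tool's x, y, z in cm, then the turn, a rotation vector about the tool's x, y, z in rad, then the opening in per cent of the stroke, from 0 (shut) to 100 (fully open). In form: [[[dx, dy, dz, ax, ay, az, gripper], ...]]. A call has 1 to 5 rows; each row shifts and turns the pose as measured when the row begins, along the tool's axes as they then stand; what a row does not reach is not made up. A row lasts 1/12 s, in which the tool goes at most 41.7 mm and 7.16 degrees, less where a joint would pass 70% of its speed; a pose out of reach is approached as far as the arm can. A call with a gripper value outside its range is refused whole. The fingers move at their own pace and stop on an object; FORCE is the grip in N (left out, the last holds). Time passes only in rows, so rows that do not move let the fingers close. It gives the time, the measured TCP pose, the force and the opening at its end, in the units of the state.
- bot.get_obs(): the state, without advancing time (a new reading comes with each control period).
- bot.camera(name): name is "scene" or "top" or "wrist"; returns the picture (384x512x3 uint8, red, green, blue); there is no depth.
- bot.get_calibration(name): a dict with "intrinsics" (3x3 intrinsics, pixels), "pose" (4x4, takes a point from camera to world coordinates); the wrist camera has in their place "T_tool_cam" (4x4, takes a point from camera to tool coordinates, whose origin is the TCP and whose axes are the flange's). Camera axes: x right, y down, z forward; pixel columns grow to the right and rows downward; lengths in m; the calibration is good to about 2 mm. The wrist camera is an equidistant fisheye: a pixel r from the principal point sees the ray r / f radians off the axis. A picture is of the moment at which its call begins: read the wrist's pose just before it. get_calibration takes no time and is no camera call.
- bot.job_done(): hands the job in, once; it reports no verdict.
Trained networks look in the newest picture that a camera, given by its name, has taken for a name from the list of things; names that differ only in an ending like _2 or _b are one class to them, and where a whole thing is asked for, a point or a joint stands for the part that bears it (a point fixed in the world has none). Each returns a list of dicts, best first, with "confidence" (0 to 1); they miss things now and then, are a little off and sometimes report something else, mostly with a low value. They report only what shows in the picture. A call takes as long as a camera call. They do not tell look-alikes from the thing itself.
- bot.masks_of(camera, thing): "pixels" (384x512 bool, what is visible of it) and "extent" ([left, top, right, bottom] in pixels, round what is visible of it).
- bot.mark_of(camera, thing): "uv" ([column, row] in pixels: a listed point, or the origin of a listed thing).
The state is a dict: "time": time; "q": joint angles; "qd": joint speeds; "joint_efforts": joint torques, N m; "ee_pos": TCP position; "tcp_rot": TCP orientation; "wrist_force": force on the tool from outside, world axes, zero at the start; "torque": the same for the moment, N m; "opening": finger opening in m.
Only numpy, scipy, OpenCV 4.12 (cv2) and the standard library are available. Lean on these libraries where they do the work, as an engineer would, in place of code of your own. Each camera call takes 0.05 s, during which the arm holds its last target. There are 200 camera calls.

## Working session

There is one attempt and no reset: what is moved stays moved. The work goes in short steps, Python scripts to look and compute and a shell command to move; the robot and the scene stay as the last step left them, time stands still between calls to the robot, and variables do not carry over. Pictures are saved under pics/ and viewed, about 8 in all and at most 12, crops included, and the job is handed in when it is done.

```bash
mkdir -p pics
cat > h.py <<'E'
import numpy as np, cv2
from workcell import bot
def ray(cam,uv):
    c=bot.get_calibration(cam);K=np.array(c["intrinsics"]);T=np.array(c["pose"])
    d=T[:3,:3]@np.linalg.solve(K,[uv[0],uv[1],1.]);return T[:3,3],d
def atz(cam,uv,z):
    o,d=ray(cam,uv);return o+d*(z-o[2])/d[2]
def proj(cam,p):
    c=bot.get_calibration(cam);K=np.array(c["intrinsics"]);T=np.linalg.inv(np.array(c["pose"]))
    q=K@(T[:3,:3]@np.array(p)+T[:3,3]);return q[:2]/q[2]
E
python3 - <<'E'
from h import *
np.set_printoptions(precision=3,suppress=True)
o=bot.get_obs();print(o)
ims=[]
for c in("top","scene"):
    im=bot.camera(c);cv2.imwrite(f"pics/{c}0.png",im[:,:,::-1])
    for t,z in(("bed",0),("bar",.033),("stop",.023),("slide",.018),("ledge",.031),("leaf",.03)):
        for m in bot.mark_of(c,t)[:3]:print(c,t,np.round(m["uv"],1),round(m["confidence"],2),atz(c,m["uv"],z))
E
```

```text
{'time': 0.0, 'q': array([67.841,  5.011, 10.034, 95.1  , -0.001, 90.   ]), 'qd': array([ 0.04 , -0.017, -0.016, -0.07 , -0.016,  0.011]), 'joint_efforts': array([  0.001, -52.039,  46.48 ,   0.016,   0.   ,   0.   ]), 'ee_pos': array([0.207, 0.509, 0.231]), 'tcp_rot': array([-179.923,    0.001,  157.84 ]), 'wrist_force': array([-0.584,  0.351,  0.236]), 'torque': array([ 0.029, -0.042,  0.035]), 'opening': 0.08534888001820726}
top bed [283.6 181.1] 0.75 [ 0.551 -0.047  0.   ]
top bar [282.3 168.9] 0.96 [ 0.583 -0.041  0.033]
top slide [327.5 180.3] 0.94 [ 0.555 -0.177  0.018]
top slide [282.1 197.1] 0.7 [ 0.501 -0.043  0.018]
top ledge [343.4 181.2] 0.87 [ 0.552 -0.222  0.031]
top ledge [283.2 213.7] 0.83 [ 0.451 -0.047  0.031]Traceback (most recent call last):
  File "<stdin>", line 8, in <module>
ValueError: it knows: bar, bed, bush, gear, ledge, loupe, micrometer, nut_knurled, ring_gauge, slide, stop, weight
```

View pics/top0.png

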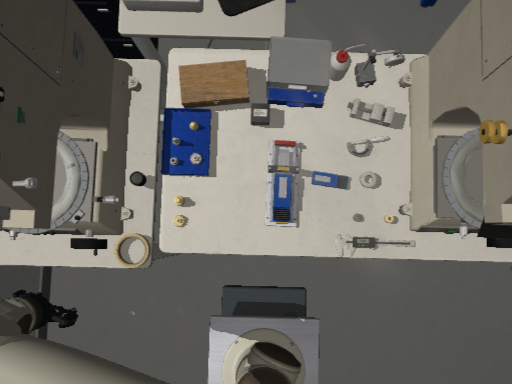

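The top view shows two slide look-alikes. One lies in the bed at (283,197), the other is a smaller blue one on the table at (329,180). The larger one, between the rails, fits the description. I'll confirm it in a crop and measure with the scene camera.

Run:
```python
from h import *
np.set_printoptions(precision=4,suppress=True)
a=cv2.imread("pics/top0.png")[130:240,250:360]
cv2.imwrite("pics/topc.png",cv2.resize(a,None,fx=5.4,fy=5.4,interpolation=cv2.INTER_CUBIC))
bot.camera("top")
def axis(c,t):
    for m in bot.masks_of(c,t)[:2]:
        p=np.argwhere(m["pixels"])[:,::-1].astype(np.float32);print(c,t,m["extent"],round(m["confidence"],2),cv2.minAreaRect(p))
for t in("bed","slide"):axis("top",t)
im=bot.camera("scene");cv2.imwrite("pics/scene0.png",im[:,:,::-1])
for t,z in(("bed",0),("bar",.033),("stop",.023),("slide",.018),("ledge",.031)):
    for m in bot.mark_of("scene",t)[:3]:print(t,np.round(m["uv"],1),round(m["confidence"],2),atz("scene",m["uv"],z))
for c in("top","scene"):print(c,np.array(bot.get_calibration(c)["pose"])[:3,3],bot.get_calibration(c)["intrinsics"])
```

```text
top bed [266.0, 138.8, 301.1, 227.5] 0.7 ((282.8376159667969, 182.9038848876953), (32.567848205566406, 85.6487808227539), 2.544804573059082)
top slide [275.6, 174.2, 291.6, 222.2] 0.94 ((282.3267822265625, 197.31028747558594), (17.02787208557129, 47.26937484741211), 2.6025619506835938)
top slide [310.0, 170.6, 352.5, 188.7] 0.79 ((329.9324645996094, 179.40541076660156), (36.16777801513672, 14.302711486816406), 9.462321281433105)
bed [262.2 213.5] 0.63 [ 0.5497 -0.0298  0.    ]
bar [277.8 204.8] 0.79 [ 0.5906 -0.0543  0.033 ]
stop [292.5 203. ] 0.81 [ 0.6506 -0.0431  0.023 ]
stop [287.  276.1] 0.74 [ 0.4346 -0.3846  0.023 ]
stop [209.1 184.6] 0.46 [0.4605 0.2065 0.023 ]
slide [253.1 211.7] 0.76 [ 0.5131 -0.0394  0.018 ]
ledge [235.9 209.7] 0.68 [ 0.4598 -0.0297  0.031 ]
top [0.3852 0.0098 1.4623] [[490.1508   0.     264.0086]
 [  0.     490.1508 183.637 ]
 [  0.       0.       1.    ]]
scene [ 0.0008 -1.0873  0.5935] [[423.2516   0.     254.3486]
 [  0.     423.2516 192.4021]
 [  0.       0.       1.    ]]
```

View pics/topc.png

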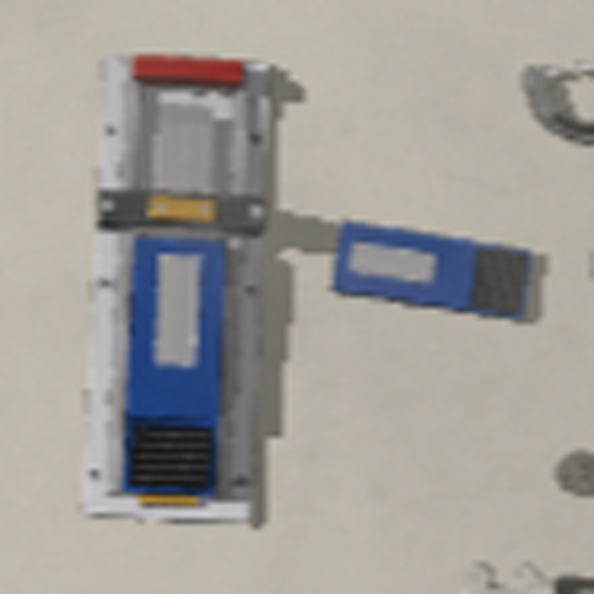

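View pics/scene0.png

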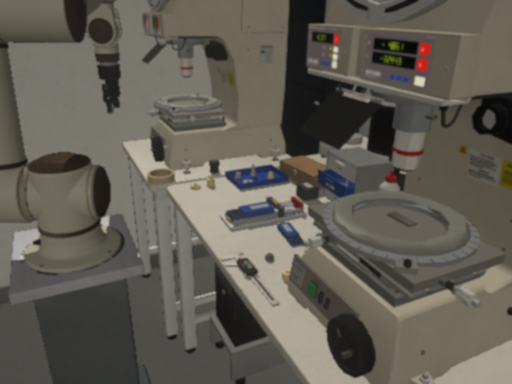

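The crop confirms it: the larger blue slide lies between the rails, nose just short of the dark bar, with the rubber ledge at about (282,214) in the full picture. The smaller one at (329,180) is the decoy. The scene view shows the bed at (262,213) and the arm clear on the left. Next I shut and align the tool, then move -y first to clear the left microscope.

```bash
python3 -m pendant '[[[0,0,0,0,0,-0.115,0],[0,0,0,0,0,-0.115,0],[0,0,0,0,0,-0.114,0],[0,-4,0,0,0,0,0],[0,-4,0,0,0,0,0]]]' 40
python3 -m pendant '[[[0,-4,0,0,0,0,0],[0,-4,0,0,0,0,0],[0,-4,0,0,0,0,0],[0,-4,0,0,0,0,0],[0,-4,0,0,0,0,0]]]'
```

```text
time: 1.17
ee_pos: [0.2051, 0.4325, 0.2264]
tcp_rot: [-179.7, -0.2, 178.7]
wrist_force: [-0.7, -1.0, 0.6]
opening: 0.0258
time: 1.58
ee_pos: [0.1986, 0.225, 0.2249]
tcp_rot: [-179.5, -0.2, 179.0]
wrist_force: [0.4, -1.0, 2.0]
opening: -0.0003
```

```bash
python3 -m pendant '[[[-2.5,-3.3,0,0,0,0,0],[-2.5,-3.3,0,0,0,0,0],[-2.5,-3.3,0,0,0,0,0],[-2.5,-3.3,0,0,0,0,0],[-2.5,-3.3,0,0,0,0,0]]]'
python3 -m pendant '[[[-2.5,-3.3,0,0,0,0,0],[-2.5,-3.3,0,0,0,0,0],[-2.5,-3.3,0,0,0,0.02,0],[0,0,0,0,0,0.01,0],[0,0,0,0,0,0,0]]]'
python3 - <<'E'
from h import *
np.set_printoptions(precision=4,suppress=True)
o=bot.get_obs();print(o["ee_pos"],o["tcp_rot"],o["wrist_force"])
im=bot.camera("wrist");cv2.imwrite("pics/w0.png",cv2.resize(im[:,:,::-1],None,fx=1.5,fy=1.5,interpolation=cv2.INTER_CUBIC))
print(bot.get_calibration("wrist"))
for t in("bar","stop","slide","ledge","bed"):
    for m in bot.mark_of("wrist",t)[:2]:print(t,np.round(m["uv"],1),round(m["confidence"],2))
E
```

```text
time: 2.0
ee_pos: [0.3114, 0.0623, 0.2284]
tcp_rot: [-179.8, 0.3, 179.4]
wrist_force: [0.8, 2.6, 0.2]
opening: 0.0
time: 2.42
ee_pos: [0.3868, -0.0464, 0.2294]
tcp_rot: [-179.8, 0.5, 177.0]
wrist_force: [-1.8, 0.5, -0.2]
opening: -0.0001
[ 0.3868 -0.0464  0.2294] [-179.7969    0.5339  176.9725] [-1.8466  0.466  -0.2063]
{'intrinsics': array([[297.3186,   0.    , 252.2548],
       [  0.    , 297.3186, 191.5031],
       [  0.    ,   0.    ,   1.    ]]), 'T_tool_cam': array([[ 0.0016, -0.9466, -0.3224,  0.0828],
       [ 1.    ,  0.0017, -0.    , -0.0008],
       [ 0.0006, -0.3224,  0.9466, -0.1422],
       [ 0.    ,  0.    ,  0.    ,  1.    ]])}
stop [264.3 329.3] 0.57
slide [171.1 269.4] 0.81
slide [260.5 240.9] 0.79
ledge [261.8 212.2] 0.84
ledge [146.1 275. ] 0.65
```

View pics/w0.png

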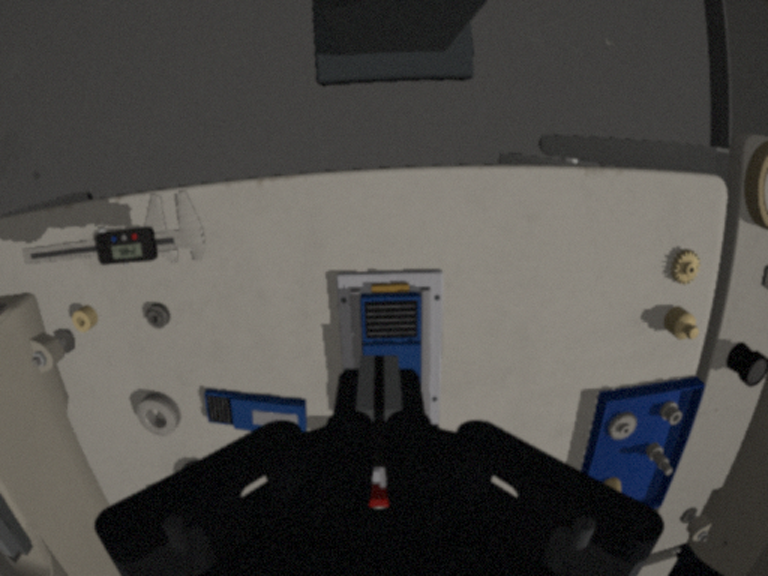

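The wrist view (×1.5) shows the bed's open end with corners at (338,273) and (441,270). The ledge tail corners are at (362,294) and (421,292), the shoulder line is near y=343, and the fingers are over the nose.

```bash
cat >> h.py <<'E'
from scipy.spatial.transform import Rotation as R
def wz(uv,z,o):
    c=bot.get_calibration("wrist");K=np.array(c["intrinsics"]);T=np.array(c["T_tool_cam"])
    v=(np.array(uv)-K[:2,2])/K[0,0];r=np.hypot(*v);d=np.r_[v/r*np.sin(r),np.cos(r)]
    Rt=R.from_euler("xyz",o["tcp_rot"],degrees=True).as_matrix()
    p=Rt@T[:3,3]+o["ee_pos"];d=Rt@T[:3,:3]@d
    return p+d*(z-p[2])/d[2]
E
python3 - <<'E'
from h import *
np.set_printoptions(precision=4,suppress=True)
o=bot.get_obs()
for n,u,z in(("bedL",(338,273),.01),("bedR",(441,270),.01),("tailL",(362,294),.031),("tailR",(421,292),.031),("shL",(362,343),.031),("shR",(421,342),.031),("bedL2",(340,400),.021),("bedR2",(439,400),.021)):print(n,wz(np.array(u)/1.5,z,o))
print("ledge",wz((261.8,212.2),.031,o))
print("top")
for n,u,z in(("bedBL",(84,515),.01),("bedBR",(252,522),.01),("bedTL",(103,58),.01),("stopL",(134,57),.036),("stopR",(243,60),.036),("barL",(97,230),.046),("barR",(266,234),.046),("tailL",(125,490),.031),("tailR",(213,496),.031),("noseL",(133,238),.038),("noseR",(228,240),.038)):print(n,atz("top",np.array(u)/5.4+[250,130],z))
im=cv2.imread("pics/w0.png")[250:420,310:470]
cv2.imwrite("pics/w0c.png",cv2.resize(im,None,fx=3.5,fy=3.5,interpolation=cv2.INTER_CUBIC))
E
```

```text
bedL [ 0.4148 -0.0812  0.01  ]
bedR [0.4159 0.0066 0.01  ]
tailL [ 0.427  -0.0606  0.031 ]
tailR [ 0.4274 -0.0125  0.031 ]
shL [ 0.4715 -0.0632  0.031 ]
shR [ 0.4728 -0.0129  0.031 ]
bedL2 [ 0.5359 -0.0882  0.021 ]
bedR2 [0.5403 0.0049 0.021 ]
ledge [ 0.4496 -0.0363  0.031 ]
top
bedBL [0.4165 0.0035 0.01  ]
bedBR [ 0.4152 -0.0884  0.01  ]
bedTL [ 0.6704 -0.0002  0.01  ]
stopL [ 0.6663 -0.0169  0.036 ]
stopR [ 0.6663 -0.0766  0.036 ]
barL [0.569  0.0008 0.046 ]
barR [ 0.5694 -0.0904  0.046 ]
tailL [ 0.4301 -0.0181  0.031 ]
tailR [ 0.4281 -0.0657  0.031 ]
noseL [ 0.5662 -0.0189  0.038 ]
noseR [ 0.5666 -0.0704  0.038 ]
```

View pics/w0c.png

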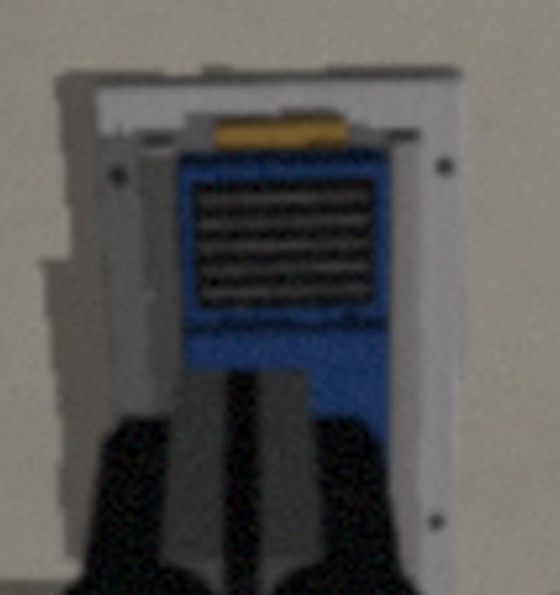

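```bash
python3 -m pendant '[[[-1.7,0.2,2.5,0,0,-0.01,0],[-1.7,0.2,3.2,0,0,-0.01,0],[-1.6,0.2,3.2,0,0,-0.01,0],[-1.5,0.2,3.2,0,0,0,0],[0,0,3,0,0,0,0]]]'
python3 -m pendant '[[[0,0,0.5,0,0,0,0],[0,0,0,0,0,0,0]]]'
python3 - <<'E'
from h import *
np.set_printoptions(precision=4,suppress=True)
o=bot.get_obs();print(o["ee_pos"],o["tcp_rot"],o["wrist_force"])
im=bot.camera("wrist");cv2.imwrite("pics/w1.png",cv2.resize(im[120:384,130:390,::-1],None,fx=2.2,fy=2.2,interpolation=cv2.INTER_CUBIC))
E
```

```text
time: 3.13
ee_pos: [0.4595, -0.0329, 0.0847]
tcp_rot: [-179.7, 1.8, 179.8]
wrist_force: [1.0, 0.2, -0.6]
opening: -0.0002
time: 3.3
ee_pos: [0.4565, -0.0306, 0.0742]
tcp_rot: [-179.7, 1.3, -180.0]
wrist_force: [0.4, -0.1, 0.3]
opening: -0.0002
[ 0.4565 -0.0306  0.0742] [-179.727     1.2919 -179.9798] [ 0.3529 -0.1154  0.2667]
```

View pics/w1.png

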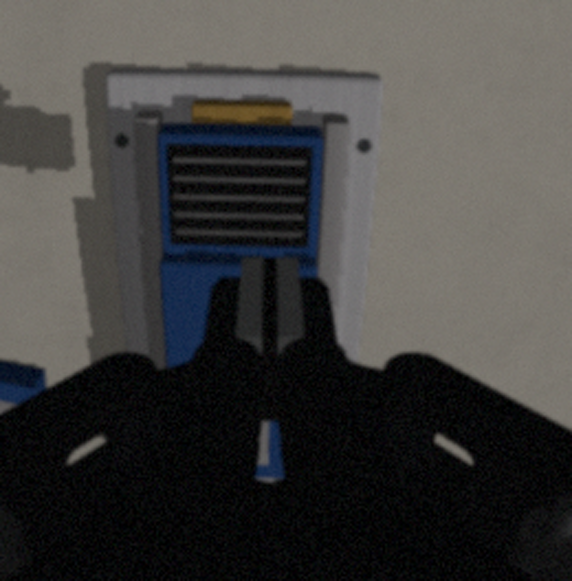

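The close wrist view shows the fingers about over the shoulder line (y≈260) and a little right (+y) of the slide's middle. Ledge corners are at (161,128) and (322,128).

Run:
```python
from h import *
np.set_printoptions(precision=4,suppress=True)
o=bot.get_obs()
for n,u,z in(("bedL",(108,78),.01),("bedR",(380,78),.01),("tailL",(161,128),.031),("tailR",(322,128),.031),("shL",(163,260),.031),("shR",(319,260),.031),("tips",(270,258),.0742),("scrL",(122,140),.01),("scrR",(364,146),.01)):print(n,wz(np.array(u)/2.2+[130,120],z,o))
```

```text
bedL [ 0.4179 -0.0847  0.01  ]
bedR [0.4179 0.0041 0.01  ]
tailL [ 0.4286 -0.0639  0.031 ]
tailR [ 0.4285 -0.0161  0.031 ]
shL [ 0.4733 -0.066   0.031 ]
shR [ 0.4728 -0.0156  0.031 ]
tips [ 0.4482 -0.0312  0.0742]
scrL [ 0.4394 -0.0813  0.01  ]
scrR [ 0.4413 -0.0001  0.01  ]
```

```bash
python3 -m pendant '[[[0.45,-1.0,1.2,0,0.023,0.02,0],[0,0,1.2,0,0,0,0],[0,0,0.3,0,0,0,0],[0,0,0,0,0,0,0]]]'
```

```text
time: 3.68
ee_pos: [0.4541, -0.0416, 0.0514]
tcp_rot: [-179.7, 0.3, 178.8]
wrist_force: [-0.4, -0.6, 0.6]
opening: -0.0003
```

```bash
python3 -m pendant '[[[0.1,0,1.2,0,0,0,0],[0,0,0.5,0,0,0,0],[0,0,0,0,0,0,0]]]'; python3 -m pendant '[[[0,0,0.4,0,0,0,0],[0,0,0.4,0,0,0,0]]]'
```

```text
time: 3.93
ee_pos: [0.4539, -0.0421, 0.0342]
tcp_rot: [-179.7, 0.5, 178.7]
wrist_force: [-0.8, 0.8, 0.2]
opening: -0.0001
time: 4.1
ee_pos: [0.4541, -0.0422, 0.0267]
tcp_rot: [-179.7, 0.5, 178.7]
wrist_force: [-4.8, 0.7, 8.9]
opening: 0.0
```

```bash
python3 -m pendant '[[[0,0,0.4,0,0,0,0],[0,0,0.3,0,0,0,0]]]'; python3 -m pendant '[[[0,0,0.3,0,0,0,0],[0,0,0.3,0,0,0,0]]]'
```

```text
time: 4.27
ee_pos: [0.4543, -0.0422, 0.0227]
tcp_rot: [-179.7, 0.6, 178.8]
wrist_force: [-21.6, 1.5, 52.9]
opening: 0.0001
time: 4.43
ee_pos: [0.4543, -0.0422, 0.0229]
tcp_rot: [-179.7, 0.7, 178.8]
wrist_force: [-15.2, 1.6, 32.4]
opening: -0.0003
```

The slide is bottomed at z=22.8 mm with about 32 N. Now I push in small steps while holding it down.

```bash
python3 -m pendant '[[[-0.4,0,0.28,0,0,0,0],[-0.5,0,0.28,0,0,0,0],[-0.5,0,0.28,0,0,0,0]]]'; python3 -m pendant '[[[-0.5,0,0.28,0,0,0,0],[-0.5,0,0.28,0,0,0,0],[-0.5,0,0.28,0,0,0,0]]]'
```

```text
time: 4.68
ee_pos: [0.4633, -0.0426, 0.0229]
tcp_rot: [-179.6, 0.4, 178.8]
wrist_force: [-26.6, 1.7, 38.6]
opening: -0.0
time: 4.93
ee_pos: [0.473, -0.0431, 0.0229]
tcp_rot: [-179.5, -0.1, 178.8]
wrist_force: [-25.6, 0.3, 38.8]
opening: -0.0003
```

```bash
for i in 1; do :; done; python3 -m pendant '[[[-0.6,0,0.28,0,0,0,0],[-0.6,0,0.28,0,0,0,0],[-0.6,0,0.28,0,0,0,0],[-0.6,0,0.28,0,0,0,0]]]'; python3 -m pendant '[[[-0.6,0,0.28,0,0,0,0],[-0.6,0,0.28,0,0,0,0],[-0.6,0,0.28,0,0,0,0],[-0.6,0,0.28,0,0,0,0]]]'
python3 - <<'E'
from h import *
o=bot.get_obs();print(o["ee_pos"],o["tcp_rot"],o["wrist_force"])
im=bot.camera("wrist");cv2.imwrite("pics/w2.png",cv2.resize(im[120:384,130:390,::-1],None,fx=2.2,fy=2.2,interpolation=cv2.INTER_CUBIC))
E
```

```text
time: 5.27
ee_pos: [0.4897, -0.0439, 0.0229]
tcp_rot: [-179.4, -0.7, 178.8]
wrist_force: [-24.6, 1.5, 37.2]
opening: 0.0002
time: 5.6
ee_pos: [0.5043, -0.0444, 0.0229]
tcp_rot: [-179.4, -1.6, 178.8]
wrist_force: [-41.4, 2.3, 49.5]
opening: 0.0
[ 0.50428825 -0.04436486  0.02288968] [-179.37009588   -1.6245202   178.75392798] [-41.37341419   2.25867628  49.52268764]
```

View pics/w2.png

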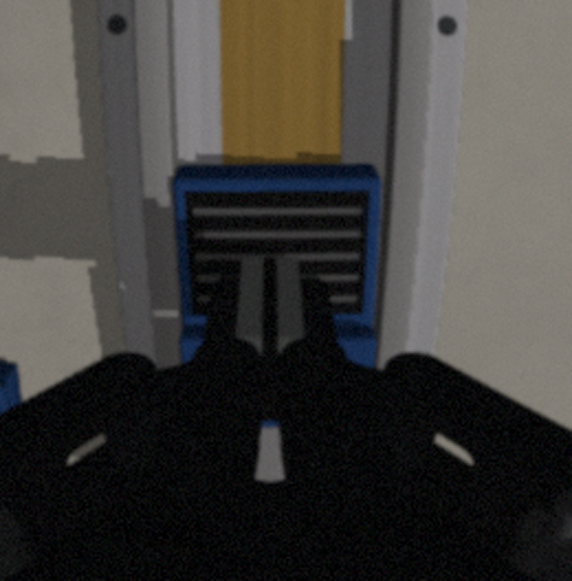

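The slide rides with the fingers, its tail at y≈170, the ledge is pressed down and the exposed lifter is still flush. The tool has tilted -1.6°, so I correct that while continuing.

```bash
python3 -m pendant '[[[-0.6,0,0.2,0,-0.01,0,0],[-0.6,0,0.25,0,-0.01,0,0],[-0.6,0,0.25,0,-0.01,0,0]]]'; python3 -m pendant '[[[-0.6,0,0.25,0,-0.01,0,0],[-0.6,0,0.25,0,-0.01,0,0],[-0.6,0,0.25,0,-0.01,0,0]]]'
```

```text
time: 5.9
ee_pos: [0.5097, -0.0445, 0.0229]
tcp_rot: [-179.3, -1.2, 178.8]
wrist_force: [-38.2, 1.1, 45.1]
opening: -0.0001
time: 6.15
ee_pos: [0.5142, -0.0445, 0.0229]
tcp_rot: [-179.3, -0.8, 178.8]
wrist_force: [-36.5, 2.4, 42.8]
opening: -0.0002
```

```bash
python3 -m pendant '[[[-0.8,0,0.2,0,-0.012,0,0],[-0.8,0,0.2,0,-0.012,0,0],[-0.8,0,0.2,0,-0.012,0,0],[-0.8,0,0.2,0,-0.012,0,0]]]'; python3 -m pendant '[[[-0.8,0,0.2,0,-0.012,0,0],[-0.8,0,0.2,0,-0.012,0,0],[-0.8,0,0.2,0,-0.012,0,0]]]'
```

```text
time: 6.48
ee_pos: [0.5311, -0.0448, 0.0229]
tcp_rot: [-179.3, 0.5, 178.8]
wrist_force: [-28.7, 1.7, 33.1]
opening: 0.0001
time: 6.73
ee_pos: [0.5457, -0.0451, 0.0229]
tcp_rot: [-179.3, 1.6, 178.8]
wrist_force: [-26.9, 2.0, 31.0]
opening: -0.0001
```

```bash
python3 -m pendant '[[[-0.5,0,0.22,0,0.008,0,0],[-0.5,0,0.22,0,0.008,0,0]]]'; python3 -m pendant '[[[-0.5,0,0.22,0,0.008,0,0],[-0.5,0,0.22,0,0,0,0]]]'
python3 - <<'E'
from h import *
o=bot.get_obs();print(o["ee_pos"],o["tcp_rot"],o["wrist_force"])
im=bot.camera("wrist");a=cv2.resize(im[60:384,130:390,::-1],None,fx=1.8,fy=1.8,interpolation=cv2.INTER_CUBIC)
t=bot.camera("top")[130:238,255:311,::-1];t=cv2.resize(t,(302,583),interpolation=cv2.INTER_CUBIC)
cv2.imwrite("pics/w3.png",np.hstack([a[:583],t]))
E
```

```text
time: 6.9
ee_pos: [0.5481, -0.0451, 0.0229]
tcp_rot: [-179.2, -0.0, 178.8]
wrist_force: [-43.2, 1.2, 43.9]
opening: 0.0001
time: 7.07
ee_pos: [0.548, -0.0451, 0.023]
tcp_rot: [-179.2, -1.6, 178.8]
wrist_force: [-38.1, 0.6, 42.0]
opening: -0.0003
[ 0.54797056 -0.04513193  0.02301128] [-179.22060245   -1.60821923  178.78690709] [-38.09190306   0.60920761  42.0452268 ]
```

View pics/w3.png

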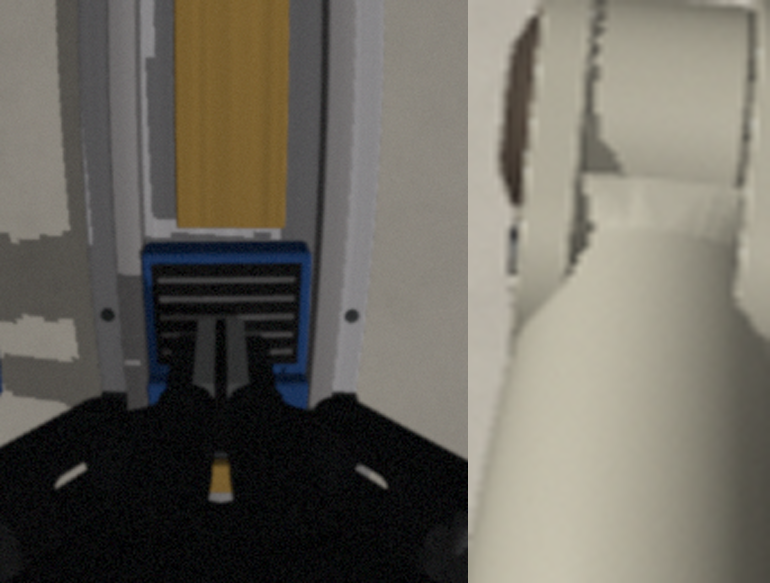

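The fingers stopped dead at x=0.548 with rising force. The view shows the tail (y≈243) past the lifter's end (y≈228), with bed between, and the lifter looks up. One more firm push, then I relax before rising.

```bash
python3 -m pendant '[[[-0.6,0,0.15,0,-0.02,0,0],[-0.6,0,0.1,0,-0.01,0,0]]]'; python3 -m pendant '[[[0,0,0.05,0,0,0,0],[0,0,0,0,0,0,0]]]'; python3 -m pendant '[[[0,0,-0.1,0,0,0,0],[0,0,-0.2,0,0,0,0]]]'
```

```text
time: 7.33
ee_pos: [0.548, -0.0451, 0.0231]
tcp_rot: [-179.2, -1.2, 178.8]
wrist_force: [-35.2, 0.8, 29.0]
opening: 0.0001
time: 7.5
ee_pos: [0.5458, -0.0451, 0.0236]
tcp_rot: [-179.2, -1.3, 178.8]
wrist_force: [0.2, 0.3, 0.3]
opening: -0.0001
time: 7.67
ee_pos: [0.5462, -0.045, 0.0262]
tcp_rot: [-179.2, -1.3, 178.8]
wrist_force: [-0.2, 1.2, -0.8]
opening: 0.0001
```

```bash
python3 -m pendant '[[[0,0,-1,0,0.0,0,0],[0,0,-2,0,-0.02,0,0],[0,0,-3,0,0,0,0],[0,0,-3,0,0,0,0],[0,0,-1,0,0,0,0]]]'
python3 - <<'E'
from h import *
np.set_printoptions(precision=4,suppress=True)
o=bot.get_obs();print(o["ee_pos"],o["tcp_rot"],o["wrist_force"])
im=bot.camera("wrist");cv2.imwrite("pics/w4.png",cv2.resize(im[100:340,130:390,::-1],None,fx=2.4,fy=2.4,interpolation=cv2.INTER_CUBIC))
E
```

```text
time: 8.08
ee_pos: [0.5463, -0.0433, 0.1283]
tcp_rot: [-179.2, -0.4, 178.8]
wrist_force: [0.3, 0.9, 1.4]
opening: -0.0002
[ 0.5463 -0.0433  0.1283] [-179.2249   -0.3626  178.83  ] [0.266  0.9171 1.4369]
```

View pics/w4.png

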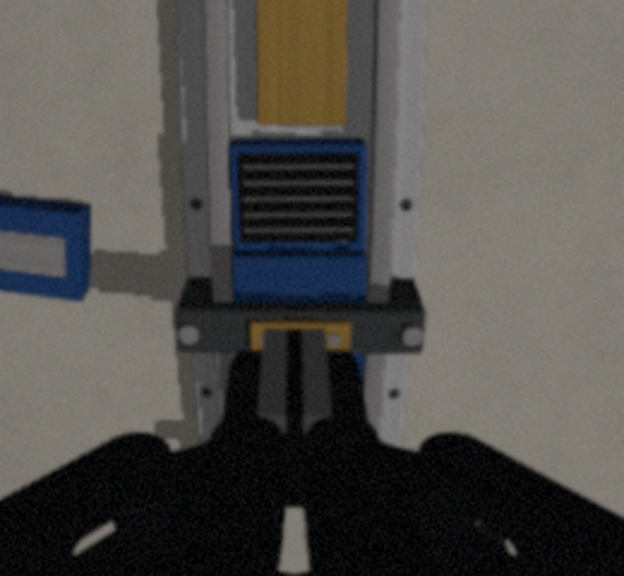

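The view shows the slide under the bar, its tail edge at y≈142 and the lifter's end at y≈125. I draw back to clear the top camera's view and measure the nose-to-stop gap.

```bash
python3 - <<'E'
from h import *
np.set_printoptions(precision=4,suppress=True)
o=bot.get_obs()
for n,u,z in(("tail",(298,142),.023),("lifter up",(302,125),.018),("lifter down",(302,125),.010),("shoulder",(298,251),.023),("bar rear top",(300,307),.046),("scr",(301,205),.021)):print(n,wz(np.array(u)/2.4+[130,100],z,o))
E
python3 -m pendant '[[[0,0,-3,0,0,0,0],[0,0,-3,0,0,0,0],[1.5,0,-2,0,0,0,0],[4,2,0,0,0,0,0],[4,2,0,0,0,0,0]]]'
python3 -m pendant '[[[4,4,0,0,0,0,0],[4,4,0,0,0,0,0],[4,4,0,0,0,0,0],[1,4,0,0,0,0,0],[0,4,0,0,0,0,0]]]'
python3 -m pendant '[[[0,4,0,0,0,0,0],[0,4,0,0,0,0,0],[0,0,0,0,0,0,0]]]'
python3 - <<'E'
from h import *
np.set_printoptions(precision=4,suppress=True)
t=bot.camera("top")[125:240,245:360,::-1];cv2.imwrite("pics/t5.png",cv2.resize(t,None,fx=5.2,fy=5.2,interpolation=cv2.INTER_CUBIC))
for m in bot.masks_of("top","slide")[:2]:print(m["extent"],m["confidence"])
for k in("slide","ledge"):
  for m in bot.mark_of("top",k)[:2]:print(k,m["uv"],atz("top",m["uv"],.010 if k=="slide" else .023))
E
```

```text
tail [ 0.5189 -0.0434  0.023 ]
lifter up [ 0.5137 -0.0419  0.018 ]
lifter down [ 0.5152 -0.042   0.01  ]
shoulder [ 0.5604 -0.0441  0.023 ]
bar rear top [ 0.5725 -0.0435  0.046 ]
scr [ 0.543  -0.0428  0.021 ]
time: 8.55
ee_pos: [0.4577, -0.0025, 0.2095]
tcp_rot: [-179.2, -0.4, 178.6]
wrist_force: [-1.2, 1.1, 0.7]
opening: 0.0
time: 8.97
ee_pos: [0.3569, 0.1685, 0.2087]
tcp_rot: [-179.3, -0.1, 178.2]
wrist_force: [1.6, -1.0, 0.4]
opening: -0.0
time: 9.22
ee_pos: [0.3572, 0.2575, 0.2072]
tcp_rot: [-179.4, -0.0, 178.4]
wrist_force: [1.2, -0.5, 0.4]
opening: 0.0
[276.6, 147.0, 294.6, 193.6] 0.71
[310.4, 171.2, 352.2, 186.8] 0.61
slide [283.7, 170.0] [ 0.5828 -0.0462  0.01  ]
slide [327.4, 179.3] [ 0.5585 -0.1772  0.01  ]
ledge [342.3, 181.9] [ 0.5504 -0.2196  0.023 ]
ledge [285.6, 183.1] [ 0.5422 -0.0522  0.023 ]
```

View pics/t5.png

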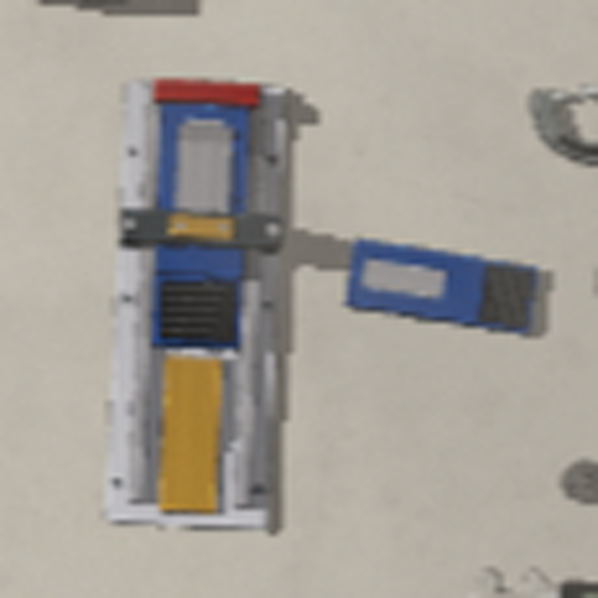

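Run:
```python
from h import *
np.set_printoptions(precision=4,suppress=True)
def edges(f,s,off,cols,rows,lab,o):
    im=cv2.imread(f)[:, :].astype(int)
    for c in cols:
        col=im[rows[0]:rows[1],c-4:c+5].mean(1)
        print(lab,c,[(rows[0]+i*2,col[i*2].round().astype(int).tolist()) for i in range(len(col)//2)])
o3=dict(ee_pos=np.array([.54797,-.04513,.02301]),tcp_rot=[-179.22,-1.608,178.787])
edges("pics/w3.png",1.8,0,[235],(218,262),"w3",o3)
edges("pics/w4.png",2.4,0,[305],(112,156),"w4",o3)
print([wz((235/1.8+130,v/1.8+60),z,o3)[0] for v,z in((243,.023),(228,.018))])
```

```text
w3 235 [(218, [47, 93, 119]), (220, [48, 94, 119]), (222, [45, 93, 118]), (224, [46, 92, 118]), (226, [59, 95, 117]), (228, [101, 112, 122]), (230, [133, 132, 134]), (232, [136, 134, 136]), (234, [132, 131, 132]), (236, [100, 99, 100]), (238, [84, 83, 83]), (240, [73, 69, 70]), (242, [48, 35, 33]), (244, [38, 21, 10]), (246, [39, 21, 11]), (248, [38, 20, 12]), (250, [39, 19, 9]), (252, [52, 27, 12]), (254, [70, 39, 20]), (256, [80, 44, 23]), (258, [86, 48, 25]), (260, [87, 49, 27])]
w4 305 [(112, [44, 86, 111]), (114, [44, 86, 110]), (116, [41, 85, 109]), (118, [42, 86, 108]), (120, [42, 86, 109]), (122, [47, 84, 107]), (124, [66, 88, 104]), (126, [96, 102, 107]), (128, [116, 116, 118]), (130, [124, 123, 125]), (132, [124, 122, 124]), (134, [106, 105, 107]), (136, [78, 75, 75]), (138, [54, 46, 43]), (140, [41, 29, 22]), (142, [42, 25, 16]), (144, [56, 31, 14]), (146, [71, 40, 20]), (148, [77, 44, 24]), (150, [70, 40, 21]), (152, [52, 31, 16]), (154, [32, 22, 17])]
[np.float64(0.5157985989343474), np.float64(0.5128270268770071)]
```

Run:
```python
from h import *
o3=dict(ee_pos=np.array([.54797,-.04513,.02301]),tcp_rot=[-179.22,-1.608,178.787])
o4=dict(ee_pos=np.array([.5463,-.0433,.1283]),tcp_rot=[-179.225,-.3626,178.83])
for l,o,s,c,r0,top,bot_,lf in(("before",o3,1.8,235,60,253,241,227.5),("after",o4,2.4,305,100,143.5,137.5,125)):
    f=lambda v,z:wz((c/s+130,v/s+r0),z,o)[0]*1000
    print(l,"tail top %.1f tail bottom %.1f lifter(up) %.1f (down) %.1f"%(f(top,.023),f(bot_,.010),f(lf,.018),f(lf,.010)))
```

```text
before tail top 518.8 tail bottom 519.3 lifter(up) 512.7 (down) 515.0
after tail top 518.6 tail bottom 519.2 lifter(up) 512.9 (down) 514.4
```

The tail-to-lifter gap is 6.1 mm before letting go and 5.7 mm after, against 6 mm when fully home, so the slide did not shift measurably. I hand the job in.

```bash
python3 -c "
from workcell import bot
o=bot.get_obs();print(o['time'],o['wrist_force']);print(bot.job_done())"
```

```text
9.4167 [-0.05538114  0.43007761 -0.4308842 ]
the job is handed in; nothing more can be done
None
```

The slide is home against the red stop as far as I could measure, and I handed the job in at 9.4 s with the arm well clear. With the fingers shut, I pressed the thumb ledge flush and pushed the slide about 90 mm under the clamp bar and leaf until it stopped dead. Then I relaxed, rose straight up and drew clear.

- **Forces:** the press was about 30–50 N throughout. The highest reading was about 62 N, made up of 43 N along the push and 44 N down, against the 120 N limit.
- **Home position:** the tail-to-lifter gap was 6.1 mm while held against the stop and 5.7 mm after release, against 6 mm for fully home. The 0.4 mm difference is within my measuring error, though a very small spring-back can't be ruled out.
- **Lifter:** the gap measurement fits a raised lifter better than a flush one. I did not confirm its height directly.
- **Top view:** the nose meets the stop with no visible gap, and the decoy slide looks unmoved. I did not measure the other bystanders again; the tool stayed well above them and the only contact forces were on the slide.
- **Disagreements:** the first sideways readings from the top and wrist cameras differed by about 5 mm, so I took a closer look before descending. The network's last ledge mark in the top view (x = 0.542 m, y = −0.052 m) was off by 3 mm along the push and 8 mm sideways.

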